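# Clear a jammed block from the feeder track

### The arm

A 6-joint arm with a two-finger parallel gripper is mounted at the origin on a cart in front of the work surface, level with it; the furniture and walls round the work are solid. World frame = base frame: x ahead of the robot, y to its left, z up, the work surface at z = 0. Lengths are in m, angles in degrees, forces in N, time in s.
With the tool pointing down it reaches from about 0.4 to 0.825 m from the base axis. Payload 7 kg.
Tool frame: the origin (TCP) lies at the very end of the fingers, on their centre line; the grasp point (between the pads) lies 19 mm behind it (r.hold_point_z is the distance from the TCP to the grasp point, in m); x points along the fingers, y is the direction in which the jaws open and shut, and the axes are right-handed (so a half turn about x gives the same grasp; the last joint's range is limited). The gripper opens to 88 mm and grips with 3 to 60 N. Pads are 19 mm wide; open, the fingers measure 130 mm over their backs; the gripper's body (78 mm by 193 mm) begins 47 mm behind the grasp point.
Start: joints at [92.195, 20.546, 0.682, 0, -70.136, -16.507], TCP at [0.167, 0.654, 0.227] pointing down, gripper open.
Joint ranges: [-176.03, 176.03], [-82.01, 121.73], [-58.28, 71.71], [-173.87, 95.51], [-174.79, -0.11], [-173.66, 173.66]. Speed limits (degrees/s): [136.94, 136.94, 172.46, 180, 180, 180].

### API

Orientations are given as [roll, pitch, yaw] about the fixed x, y, z axes, in that order (R = Rz(yaw) Ry(pitch) Rx(roll)).
In Python, from plant import r gives the robot as it stands. The module is installed in compiled form; this text tells all that it offers.
- The arm moves only by the shell command python3 -m creep 'ROWS' [FORCE]. ROWS is JSON, a list of rows, each a list of 7 numbers: the turn, a rotation vector about the tool's x, y, z in rad, then the shift along the tool's x, y, z in cm, then the opening in per cent of the stroke, from 0 (shut) to 100 (fully open). In form: [[rx, ry, rz, x, y, z, fingers], ...]. A call has 1 to 8 rows; each row shifts and turns the commanded pose from where the row before left it, along the tool's axes as they then stand; what a row does not reach is not made up. A row lasts 1/10 s, in which the tool goes at most 50 mm and 8.59 degrees, less where a joint would pass 70% of its speed; a pose out of reach is approached as far as the arm can. A call is refused whole if a number of a shift passes 5 or a number of a turn 0.15, either way. A call with a gripper value outside its range is refused whole. The fingers move at their own pace and stop on an object; FORCE is the grip in N (left out, the last holds). Time passes only in rows, so rows that do not move let the fingers close. It gives the time, the measured TCP pose, the force and the opening at its end, in the units of the state.
- r.get_state(): the state, without advancing time (a new reading comes with each control period).
- r.capture(name): name is "scene" or "side" or "wrist"; returns (picture, depth): 480x640x3 uint8, blue, green, red; 480x640 float32, m along the optical axis (not along the pixel's ray), 0 where there is no reading.
- r.camera_info(name): a dict with "fovy" (degrees; the focal length in pixels is half the picture's height over the tangent of half this angle, whatever the lens; pixels are square), "cx", "cy" (the principal point, pixels), "camera_from_world" (4x4, takes a point from world to camera coordinates). Camera axes: x right, y down, z forward; pixel columns grow to the right and rows downward; lengths in m; the calibration is good to about 2 mm. A picture is of the moment at which its call begins: read the wrist's pose just before it. camera_info takes no time and is no camera call; for the wrist camera it gives the pose at the moment of the call.
- r.close_job(): hands the job in, once; it reports no verdict.
Trained networks look in the newest picture that a camera, given by its name, has taken for a name from the list of things; names that differ only in an ending like _2 or _b are one class to them, and where a whole thing is asked for, a point or a joint stands for the part that bears it (a point fixed in the world has none). Each returns a list of dicts, best first, with "score" (0 to 1); they miss things now and then, are a little off and sometimes report something else, mostly with a low value. They report only what shows in the picture. A call takes as long as a camera call. They do not tell look-alikes from the thing itself.
- r.look_for(query, camera): "rect" ([left, top, right, bottom] in pixels, round what is visible of it).
- r.masks_of(query, camera): "pixels" (480x640 bool, what is visible of it) and "rect" ([left, top, right, bottom] in pixels, round what is visible of it).
The state is a dict: "time_s": time; "joints": joint angles; "qd": joint speeds; "joint_torque": joint torques, N m; "tcp_pos": TCP position; "eef_rot": TCP orientation; "contact_force": force on the tool from outside, world axes, zero at the start; "moment": the same for the moment, N m; "gripper_width": finger opening in m.
Only numpy, scipy, OpenCV 4.12 (cv2) and the standard library are available. Lean on these libraries where they do the work, as an engineer would, in place of code of your own. Each camera call takes 0.05 s, during which the arm holds its last target. There are 200 camera calls.

### The job

The feeder is switched off because a blue block has jammed under the cover strips of its track, pinched by the spring shoe, with a second block waiting behind it. Nudge the jammed block back up the track until it stands clear of the strips in the pick-out window, lift it out and set it down flat on the bench. Then take it by its ends, since the rack's ribs leave no room for fingers at its sides, and lower it into an empty pocket of the red rework rack so that it lies flat on the pocket floor; leave the waiting block in the track, and the block already in the rack and the tools where they are.

Things in the scene. Friction and masses are not known exactly. Their poses are not given: they have to be found in the camera images.
- jammed_block: The jammed block: blue aluminium, 62 x 50 x 30 mm, 0.2 to 0.3 kg, two dark screw holes in its top. Origin at the centre of its underside; x along the 62 mm length, y along the 50 mm width, z up. It lies lengthwise in the track, nearest the gate, its centre at feeder x = -52 to -26 mm.
- waiting_block: The waiting block: same kind, size and axes. It lies in the track close behind (uphill of) the jammed block, about 1 mm away, so no finger fits between. It rides uphill when the jammed block is pushed; there is room for both, and friction holds the blocks on the slope wherever they are left. Stays in the track.
- racked_block: A block of the same kind, already lying in pocket 3 of the rack. Stays there.
- feeder: Feeder, fixed: a straight channel 330 mm long, sloping 0.175 rad. Origin on the bed surface, on the centre line, 90 mm above the bench; x uphill along the bed (away from the robot, give or take 0.3 rad), y across, z square off the bed; lengths here are in these sloping axes. Black side rails 53 mm apart inside, 10 mm thick, 32.5 mm high. Steel back stop, 20 mm high, at x = +176 mm.
- strip_end (a point): Uphill end of the two steel cover strips, on the centre line at feeder x = +5 mm, at the height of their top (36.5 mm off the bed). From here down to the gate they lie on the rails and overhang the channel by 7 mm a side, so a block cannot be lifted; the slot between them, 39 mm wide, lets closed fingers reach the bed. Uphill of here the channel is open on top.
- gate (a point): Centre of the inner face of the shut gate at the low end, on the bed, at feeder x = -139 mm: a steel plate 46 mm high with a black knob up to 62 mm. The bed between the gate and the jammed block is empty; fingers reach in there through the slot to push on the block's downhill end face.
- window (a point): Centre of the pick-out window, on the bed surface at feeder x = +52 mm. From x = +24 to +80 mm both side rails are cut down to 5 mm high, so that a block standing there can be gripped by its long sides. With its centre beyond feeder x = +36 mm a block is clear of the cover strips.
- spring_shoe (a joint): Spring-loaded brass shoe in the +y rail at feeder x = -67 to -13 mm (red button outside). Value = how far it is pressed out of the channel, m: 0 = 5 mm inside it; about 0.002 = pinching the jammed block, with some 5 N, against the other rail. Pushing the block out of the pinch takes 8 to 20 N; it is free once its centre is past feeder x = +18 mm.
- rework_rack: Red rack, fixed, 100 x 204 mm, three pockets in a row along its y. Origin at the centre of its underside; x along the pockets (away from the robot, give or take 0.4 rad). Ribs 6 mm thick, 37 mm high above the pocket floor (higher than a block), stand along the long sides of each pocket, 54 mm apart: fingers holding a block's long sides do not fit. A block goes in with its length along rack x.
- pocket_1 (a point): Centre of the floor of pocket 1 (rack y = +60 mm, floor 8 mm above the bench), empty. Each pocket's ends are open but for a sill 6 mm high above the floor and 6 mm thick; 66 mm between the sills.
- pocket_2 (a point): Centre of the floor of pocket 2 (rack y = 0, floor 8 mm above the bench), empty.
- calliper: Steel calliper, 82 x 215 x 10 mm, lying on the bench; bystander. Origin at the centre of its underside.
- screwdriver: Yellow screwdriver, 187 mm long, lying on the bench; bystander. Origin under its middle.
- hex_key: Black hex key, 37 x 119 x 9 mm, lying on the bench; bystander. Origin under its middle.
- spanner: Steel spanner, 38 x 172 x 6 mm, lying on the bench; bystander. Origin under its middle. (The bench between feeder and rack is free for setting the block down.)
Not all that is in view belongs to the job. What is shaped like the jammed_block but orange is not meant.

How it is judged (in metres and radians):
On the way, in this order (a step that is already met when the one before it is completed fails the run):
1. the jammed block has been pushed up the track until it is clear of the cover strips, still lying in the track (x of jammed_block in the frame of feeder between 0.035 and 0.1 m and y of jammed_block in the frame of feeder between -0.006 and 0.006 m and z of jammed_block in the frame of feeder below 0.005 m), for 0.2 s.
2. it lies flat on the bench, let go (height (world z) of jammed_block below 0.005 m and angle between jammed_block's own z axis and vertical below 0.08 rad and contact force between the fingers and jammed_block below 0.1 N and linear speed of jammed_block below 0.03 m/s), for 0.2 s.
At the end, for the whole second after the job is handed in: The jammed block lies flat on the floor of pocket 1 or 2 (centre within 5 mm, height 4 mm, tilt under 0.06 rad, length along the pocket), at rest and let go; the waiting block lies at rest on the bed between the rails of the track; the block in pocket 3 is within 15 mm of its start (((x of jammed_block in the frame of pocket_1 between -0.005 and 0.005 m and y of jammed_block in the frame of pocket_1 between -0.005 and 0.005 m and z of jammed_block in the frame of pocket_1 between -0.004 and 0.004 m) or (x of jammed_block in the frame of pocket_2 between -0.005 and 0.005 m and y of jammed_block in the frame of pocket_2 between -0.005 and 0.005 m and z of jammed_block in the frame of pocket_2 between -0.004 and 0.004 m)) and angle between jammed_block's own z axis and vertical below 0.06 rad and angle between the x axis of jammed_block and the x axis of rework_rack, either way round below 0.15 rad and linear speed of each of jammed_block, waiting_block below 0.02 m/s and contact force between the fingers and jammed_block below 0.1 N and x of waiting_block in the frame of feeder between -0.12 and 0.155 m and y of waiting_block in the frame of feeder between -0.006 and 0.006 m and z of waiting_block in the frame of feeder between -0.004 and 0.006 m and distance of racked_block from where it was at the start of the episode below 0.015 m); the robot touches nothing.
It fails at once if the calliper, screwdriver, hex key or spanner is moved by more than 40 mm (distance of any of calliper, screwdriver, hex_key, spanner from where it was at the start of the episode above 0.04 m).
It fails at once if the waiting block is taken out of the track (z of waiting_block in the frame of feeder above 0.02 m).
It fails at once if the block in pocket 3 is moved by more than 15 mm (distance of racked_block from where it was at the start of the episode above 0.015 m).
It also fails if it takes over 64 s, if anything falls off the work surface, if the arm or the gripper's body presses on something with over 40 N, if the wrist force passes 120 N, or if a joint passes its speed limit or range.

## Working session

There is one attempt and no reset: what is moved stays moved. The work goes in short steps, Python scripts to look and compute and a shell command to move; the robot and the scene stay as the last step left them, time stands still between calls to the robot, and variables do not carry over. Pictures are saved under pics/ and viewed, about 8 in all and at most 12, crops included, and the job is handed in when it is done.

```bash
mkdir -p pics; cat > h.py <<'E'
import numpy as np, cv2
from plant import r
from scipy.spatial.transform import Rotation as Ro
def K(n):
    i=r.camera_info(n); f=240/np.tan(np.radians(i["fovy"])/2); return f,i["cx"],i["cy"],np.array(i["camera_from_world"])
def cloud(n):
    k=K(n); im,d=r.capture(n); f,cx,cy,T=k
    v,u=np.mgrid[:480,:640]
    P=np.stack([(u-cx)/f*d,(v-cy)/f*d,d],-1)
    W=(P-T[:3,3])@T[:3,:3]
    W[d<=0]=np.nan
    return im,d,W
def proj(n,p):
    f,cx,cy,T=K(n); q=T[:3,:3]@np.array(p)+T[:3,3]; return q[:2]/q[2]*f+[cx,cy]
def st():
    s=r.get_state(); print(s["time_s"],np.round(s["tcp_pos"],4),np.round(s["eef_rot"],2),"F",np.round(s["contact_force"],1),"w",round(s["gripper_width"],4)); return s
def rows(p,rpy):
    "shift in tool axes (cm) and rotvec from current pose to the target"
    s=r.get_state(); R=Ro.from_euler('xyz',s["eef_rot"],degrees=True); G=Ro.from_euler('xyz',rpy,degrees=True)
    print("shift cm (tool now)",np.round(R.inv().apply(np.array(p)-s["tcp_pos"])*100,2),"(tool goal)",np.round(G.inv().apply(np.array(p)-s["tcp_pos"])*100,2),"rotvec",np.round((R.inv()*G).as_rotvec(),4))
E
python3 - <<'E'
from h import *
st()
for n in("scene","side","wrist"):
    im,d,W=cloud(n); np.savez(f"{n}.npz",im=im,d=d,W=W); cv2.imwrite(f"pics/{n}.png",im)
    if n!="wrist":
        for q in("jammed_block","feeder","rework_rack","spring_shoe","gate"):
            for x in r.look_for(q,n)[:4]: 
                b=np.array(x["rect"]).astype(int); c=(b[:2]+b[2:])//2
                print(n,q,round(x["score"],2),b,np.round(W[min(c[1],479),min(c[0],639)],3))
E
```

```text
0.0 [0.1668 0.6536 0.2256] [ 94.82  89.91 -99.5 ] F [0.4 0.4 0.5] w 0.0876
scene jammed_block 0.73 [255 180 279 201] [0.517 0.186 0.114]
scene feeder 0.97 [224 142 340 249] [0.537 0.145 0.116]
scene feeder 0.42 [272 167 302 188] [0.577 0.184 0.13 ]
scene rework_rack 0.75 [325 307 418 403] [ 0.477 -0.294  0.009]
scene rework_rack 0.51 [272 168 305 189] [0.579 0.183 0.126]
scene spring_shoe 0.7 [242 274 287 308] [ 0.382 -0.012  0.006]
scene gate 0.84 [224 143 342 245] [0.541 0.146 0.117]
side jammed_block 0.77 [250 298 275 319] [0.56 0.34 0.03]
side jammed_block 0.64 [236 230 333 308] [0.563 0.224 0.089]
side jammed_block 0.6 [300 256 320 265] [0.507 0.178 0.11 ]
side feeder 0.9 [233 231 335 309] [0.562 0.225 0.087]
side gate 0.76 [231 231 336 306] [0.568 0.221 0.09 ]
```

View pics/scene.png

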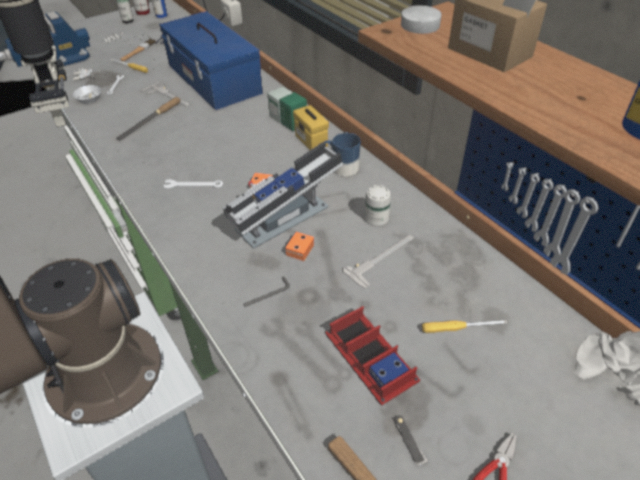

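View pics/side.png

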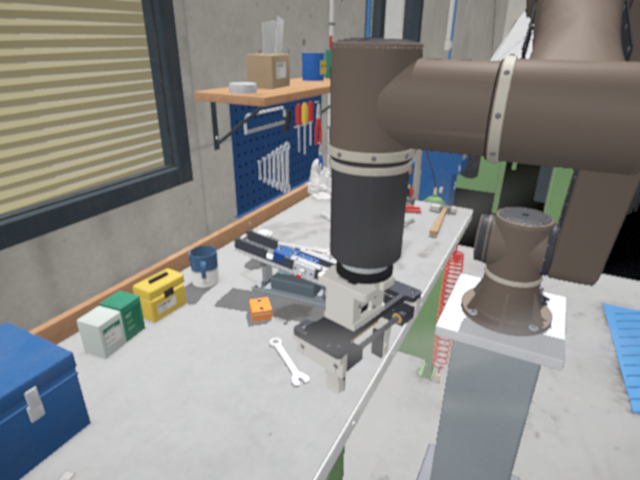

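Scene picture: the feeder is at (282,195) with two blue blocks in its track. The orange decoys are at (300,245) and (258,180), and the rack is at (372,355) with a block in its near pocket. I'll move the arm over the feeder for a wrist look.

```bash
python3 - <<'E'
from h import *
s=r.get_state(); R=Ro.from_euler('xyz',s["eef_rot"],degrees=True)
print(np.round(R.as_matrix(),3))
T=K("wrist")[3]; C=-T[:3,:3].T@T[:3,3]; print("cam rel tool",np.round(R.inv().apply(C-s["tcp_pos"]),3),"axes in tool\n",np.round(R.as_matrix().T@T[:3,:3].T,2), K("wrist")[:3])
S=np.load("scene.npz");W=S["W"]
# rough feeder yaw from blue blocks / points with z .08-.17
m=(W[...,2]>.05)&(W[...,2]<.2); m[:140]=0;m[255:]=0;m[:,:220]=0;m[:,345:]=0
p=W[m]; c=np.median(p,0); print(c,m.sum()); u,s_,v=np.linalg.svd(p-p.mean(0),full_matrices=False); print(s_,v[0])
for uv in((340,330),(395,390),(372,355)): print(W[uv[1],uv[0]])
rows([0.47,0.14,0.36],[180,90,0])
E
```

```text
[[ 0.    -0.247 -0.969]
 [-0.    -0.969  0.247]
 [-1.     0.    -0.   ]]
cam rel tool [-0.157 -0.    -0.077] axes in tool
 [[ 0.   -0.28  0.96]
 [ 1.    0.   -0.  ]
 [ 0.    0.96  0.28]] (np.float64(370.33416260212135), 322.81126136095884, 238.61630475151875)
[0.55541757 0.17139486 0.1120545 ] 4386
[7.29000654 2.0295227  1.41010162] [-0.98271553 -0.17339813 -0.06483273]
[ 0.45951796 -0.20765393  0.01312745]
[ 0.46725639 -0.38321559  0.00547017]
[ 0.47713348 -0.2968823   0.01281298]
shift cm (tool now) [-13.34  42.31 -42.08] (tool goal) [-13.34  51.4  -30.31] rotvec [-0.2498 -0.     -0.    ]
```

```bash
python3 -m creep '[[0,0,0,-1,2.7,-3.7,100],[0,0,0,-1,2.7,-3.7,100],[0,0,0,-1,2.7,-3.7,100],[0,0,0,-1,2.7,-3.7,100],[0,0,0,-1,2.7,-3.7,100],[0,0,0,-1,2.7,-3.7,100],[0,0,0,-1,2.7,-3.7,100],[0,0,0,0,2.7,-3.7,100]]' && python3 -m creep '[[0,0,0,0,2.7,-3.7,100],[0,0,0,0,2.7,-3.7,100],[0,0,0,0,2.7,-3.7,100],[0,0,0,0,2.7,-3.7,100],[0,0,0,0,2.7,-3.7,100],[-0.14,0,0,0,2.7,-3.7,100],[-0.14,0,0,0,0,0,100],[-0.14,0,0,0,0,0,100]]'
python3 - <<'E'
from h import *
st()
im,d,W=cloud("wrist"); np.savez("wrist1.npz",im=im,d=d,W=W); cv2.imwrite("pics/w1.png",im); st()
E
```

```text
time_s: 1.45
tcp_pos: [0.4016, 0.3705, 0.2986]
eef_rot: [-113.5, 89.8, 52.3]
contact_force: [0.1, -0.4, -0.2]
gripper_width: 0.0876
time_s: 2.25
tcp_pos: [0.5758, 0.1584, 0.2962]
eef_rot: [25.9, 90.0, -144.3]
contact_force: [-0.2, 0.4, 0.9]
gripper_width: 0.0876
2.25 [0.5758 0.1584 0.2962] [  25.87   89.96 -144.31] F [-0.2  0.4  0.9] w 0.0876
2.3 [0.5755 0.1591 0.2963] [  10.43   89.98 -159.2 ] F [0.5 0.7 0.4] w 0.0875
```

View pics/w1.png

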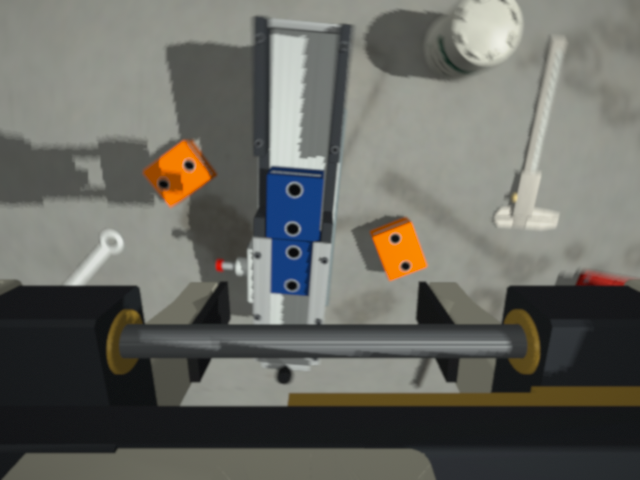

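Wrist view: the jammed block is at (292,265) under the strips, with the waiting block uphill of it at (293,205). The gate knob is at (285,375). The orange decoys at (180,172) and (398,248) lie on the bench. The blue block nearest the gate is the one meant. Next I'll fit the feeder frame.

```bash
cat > feed.py <<'E'
from h import *
from scipy.optimize import least_squares
def frame(x0,y0,yaw):
    R=Ro.from_euler('zy',[yaw,-0.175])  # extrinsic z then y? build explicitly below
    Rm=Ro.from_euler('z',yaw).as_matrix()@Ro.from_euler('y',-0.175).as_matrix()
    return Rm,np.array([x0,y0,0.09])
def tof(W,x0,y0,yaw):
    Rm,t=frame(x0,y0,yaw); return (W-t)@Rm
E
python3 - <<'E'
from feed import *
s=st()
im,d,W=cloud("wrist"); np.savez("wrist1.npz",im=im,d=d,W=W)
hsv=cv2.cvtColor(im,cv2.COLOR_BGR2HSV)
blue=(hsv[...,0]>100)&(hsv[...,0]<130)&(hsv[...,1]>120)&(hsv[...,2]>50)
blue[:150]=0;blue[300:]=0;blue[:,:250]=0;blue[:,340:]=0
x0,y0,yaw=.53,.155,np.radians(10)
for it in range(6):
    F=tof(W,x0,y0,yaw)
    # rail tops uphill of window
    out=[]
    for lo,hi in((.085,.17),(-.05,.0)):
        h0,h1=(.027,.036) if lo>0 else (.0335,.041)
        for xx in np.arange(lo,hi,.005):
            m=(F[...,0]>xx)&(F[...,0]<xx+.005)&(F[...,2]>h0)&(F[...,2]<h1)&(abs(F[...,1])<.06)
            m[300:]=0
            y=F[m][:,1]
            if len(y)>10 and y.max()>0>y.min(): 
                out.append((xx,np.percentile(y,1),np.percentile(y,99),np.percentile(y[y<0],98),np.percentile(y[y>0],2)))
    o=np.array(out); c=o[:,1:].mean(1); a=np.polyfit(o[:,0],c,1)
    yaw+=a[0]; y0+=a[1]*np.cos(yaw); x0-=a[1]*np.sin(yaw)
    # strip end
    m=(F[...,2]>.0335)&(F[...,2]<.041)&(abs(F[...,1])>.022)&(abs(F[...,1])<.034)&(F[...,0]>-.05)&(F[...,0]<.03);m[300:]=0
    xs=F[m][:,0]; e=np.percentile(xs,98)-.005
    x0+=e*np.cos(yaw)*np.cos(.175); y0+=e*np.sin(yaw)*np.cos(.175)
    print(np.round([x0,y0,np.degrees(yaw),e,a[1]],4),len(o))
print(np.round(o*1000,1))
F=tof(W,x0,y0,yaw)
b=F[blue]; print("blue heights",np.round(np.percentile(b[:,2],[10,50,90]),4))
t=(b[:,2]>.026); b=b[t]; print("x range",np.percentile(b[:,0],[.5,2,50,98,99.5]),"y",np.percentile(b[:,1],[1,50,99]))
bed=(abs(F[...,1])<.02)&(F[...,0]>.09)&(F[...,0]<.165); print("bed h",np.nanpercentile(F[bed][:,2],[10,50,90]), np.polyfit(F[bed][:,0],F[bed][:,2],1))
print("gate px",proj("wrist",frame(x0,y0,yaw)[0]@[-.139,0,.046]+[x0,y0,.09]))
ben=(abs(W[...,2])<.015); print("bench z",np.nanmedian(W[ben][:,2]))
for xx in(.005,-.02,-.05,-.06,.066): print(xx,proj("wrist",frame(x0,y0,yaw)[0]@[xx,0,.03]+[x0,y0,.09]))
E
```

```text
2.3 [0.5755 0.1591 0.2963] [  10.43   89.98 -159.2 ] F [0.5 0.7 0.4] w 0.0875Traceback (most recent call last):
  File "<stdin>", line 24, in <module>
    return _quantile_unchecked(
        a, q, axis, out, overwrite_input, method, keepdims, weights)
    return _ureduce(a,
                    func=_quantile_ureduce_func,
    ...<5 lines>...
                    overwrite_input=overwrite_input,
                    method=method)
    r = func(a, **kwargs)
    result = _quantile(arr,
                       quantiles=q,
    ...<2 lines>...
                       out=out,
                       weights=wgt)
    slices_having_nans = np.isnan(arr[-1, ...])
                                  ~~~^^^^^^^^^
IndexError: index -1 is out of bounds for axis 0 with size 0
```

```bash
python3 - <<'E'
from feed import *
S=np.load("wrist1.npz");im,W=S["im"],S["W"]
for n,u,v in(("stripend L",264,240),("stripend R",320,243),("jam top",292,268),("wait top",293,210),("bed",285,110),("railL",262,90),("railR",342,90),("gate",300,366),("knob",285,375),("backstop",302,24),("bench",200,300)): print(n,np.round(np.nanmedian(W[v-1:v+2,u-1:u+2].reshape(-1,3),0),4))
hsv=cv2.cvtColor(im,cv2.COLOR_BGR2HSV)
b=(hsv[...,0]>100)&(hsv[...,0]<130)&(hsv[...,1]>120)&(hsv[...,2]>50)
b[:150]=0;b[300:]=0;b[:,:250]=0;b[:,340:]=0
p=W[b];p=p[~np.isnan(p[:,0])]
A=np.c_[p[:,:2],np.ones(len(p))]
for _ in range(5):
    c=np.linalg.lstsq(A,p[:,2],rcond=None)[0]; k=abs(A@c-p[:,2])<.003; A,p=A[k],p[k]
print("plane",c,"yaw grad",np.degrees(np.arctan2(c[1],c[0])),"slope",np.arctan(np.hypot(c[0],c[1])),len(p)); print(p.mean(0))
crop=cv2.resize(im[10:310,200:400],None,fx=2.6,fy=1.95*1,interpolation=cv2.INTER_CUBIC)
cv2.imwrite("pics/c1.png",cv2.resize(im[150:310,220:400],None,fx=4,fy=4*0.9,interpolation=cv2.INTER_CUBIC)[:600])
E
```

```text
stripend L [0.5441 0.209  0.1254]
stripend R [0.551  0.1576 0.1253]
jam top [0.5167 0.1795 0.1134]
wait top [0.5768 0.1872 0.124 ]
bed [0.6607 0.2088 0.109 ]
railL [0.6711 0.2252 0.1435]
railR [0.6822 0.1638 0.1448]
gate [0.4054 0.1534 0.1097]
knob [0.4033 0.1677 0.1257]
backstop [0.7227 0.2024 0.14  ]
bench [0.5767 0.2101 0.3169]
plane [0.17503713 0.01369462 0.02045479] yaw grad 4.473616242927369 slope 0.1738006470758439 4678
[0.55844313 0.18502372 0.1207369 ]
```

View pics/c1.png

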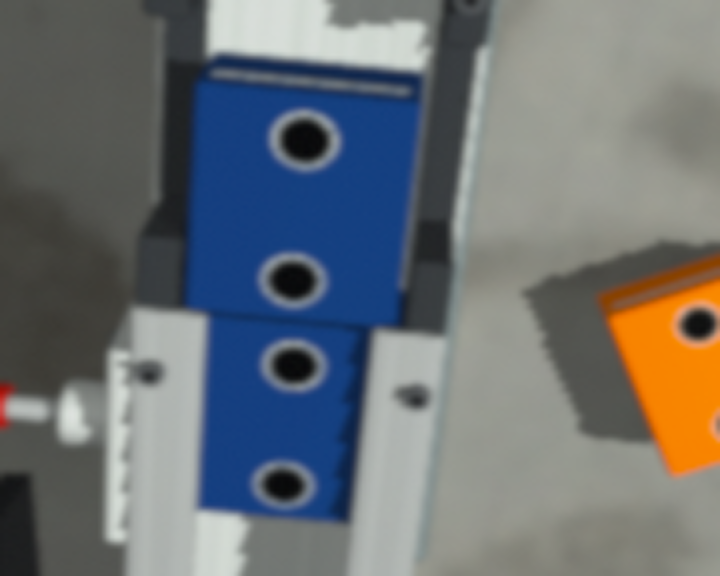

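Crop: the blue block under the strips is confirmed as the jammed one, with its downhill edge at crop (275,515). The strip ends are at crop (133,308) to (445,335). I'll fit the frame to those edges.

```bash
python3 - <<'E'
from feed import *
f,cx,cy,T=K("wrist")
def cr(u,v): return 220+(u+.5)/4-.5,150+(v+.5)/3.6-.5
def pix(p): q=T[:3,:3]@p+T[:3,3]; return q[:2]/q[2]*f+[cx,cy]
def ray(uv,fr,h):  # hit plane h in feeder frame
    Rm,t=fr; C=Rm.T@(-T[:3,:3].T@T[:3,3]-t); D=Rm.T@(T[:3,:3].T@np.array([(uv[0]-cx)/f,(uv[1]-cy)/f,1])); return C+D*(h-C[2])/D[2]
pts=[(cr(133,308),.0365),(cr(207,315),.0195),(cr(370,328),-.0195),(cr(445,335),-.0365)]
lin=[(cr(200,505),.0195),(cr(348,520),-.0195),(cr(128,576),.0365),(cr(415,576),-.0365)]
def res(a):
    fr=frame(*a); o=[]
    for uv,y in pts: q=ray(uv,fr,.0365); o+=[q[0]-.005,q[1]-y]
    for uv,y in lin: o.append(ray(uv,fr,.0365)[1]-y)
    return np.array(o)*1000
s=least_squares(res,[.54,.17,.1],x_scale=[.01,.01,.1]); a=s.x; print(a,np.degrees(a[2])); print(np.round(s.fun,1))
fr=frame(*a)
print("jam downhill edge",np.round(ray(cr(275,515),fr,.03),4),"uphill edge of jam",np.round(ray(cr(290,320),fr,.03),4),"wait uphill",np.round(ray(cr(310,80),fr,.03),4))
S=np.load("wrist1.npz");W=S["W"];F=(W-fr[1])@fr[0]
for n,u,v in(("stripL",264,240),("jam top",292,268),("wait top",293,210),("bed",285,110),("railL",262,90),("railR",342,90),("gate",300,366),("backstop",302,24)): print(n,np.round(F[v,u],4))
R=fr[0]
np.save("frame.npy",a)
# tool orientations: x = -zf ; push: y=xf ; window: y= yf-ish
xf,yf,zf=R.T
for nm,y in(("push +x",xf),("push -x",-xf),("win +y",yf),("win -y",-yf)):
    M=np.c_[-zf,y,np.cross(-zf,y)]; g=Ro.from_matrix(M).as_euler('xyz',degrees=True); print(nm,np.round(g,2))
    print("  above"); rows(fr[1]+R@[-.11,0,.09],g)
E
```

```text
[0.55186351 0.18469719 0.07237468] 4.14676343127881
[ 0.1 -0.6 -0.1 -0.6  0.1  0.8 -0.1  0.4 -0.9  1.3 -0.3 -0.1]
jam downhill edge [-0.0595  0.0004  0.03  ] uphill edge of jam [0.0022 0.0002 0.03  ] wait uphill [ 0.0667 -0.0003  0.03  ]
stripL [0.0007 0.0248 0.0364]
jam top [-0.0309 -0.0026  0.0287]
wait top [0.0308 0.0007 0.0297]
bed [0.1121 0.0161 0.0008]
railL [0.1293 0.0318 0.0315]
railR [ 0.1361 -0.0302  0.0316]
gate [-0.1429 -0.0207  0.0448]
backstop [0.1778 0.0053 0.0194]
push +x [90.   79.97  4.15]
  above
shift cm (tool now) [13.7  -4.09 14.22] (tool goal) [ 10.96 -16.71  -2.68] rotvec [-1.4694  0.1291  0.1422]
push -x [-90.    79.97   4.15]
  above
shift cm (tool now) [13.7  -4.09 14.22] (tool goal) [10.96 16.71  2.68] rotvec [ 1.6634  0.146  -0.1326]
win +y [ 0.   79.97  4.15]
  above
shift cm (tool now) [13.7  -4.09 14.22] (tool goal) [ 10.96   2.68 -16.71] rotvec [-3.0329 -0.0128  0.2663]
win -y [180.    79.97   4.15]
  above
shift cm (tool now) [13.7  -4.09 14.22] (tool goal) [10.96 -2.68 16.71] rotvec [0.0971 0.175  0.0084]
```

```bash
python3 -c "
from h import *
print(r.get_state()['joints'])"; python3 -m creep '[[-0.147,0.013,0.014,0,0,0,0],[-0.147,0.013,0.014,0,0,0,0],[-0.147,0.013,0.014,0,0,0,0],[-0.147,0.013,0.014,0,0,0,0],[-0.147,0.013,0.014,0,0,0,0]]' 20; python3 -c "
from h import *
print(r.get_state()['joints'])"
```

```text
[ 3.42362671e+01  1.11338445e+01 -3.17365510e+00  2.66220804e-04
 -7.57022298e+01  6.54871331e+01]
time_s: 2.85
tcp_pos: [0.5749, 0.1606, 0.2967]
eef_rot: [112.0, 84.6, -16.1]
contact_force: [-0.2, -1.2, -0.7]
gripper_width: 0.0533
[ 37.21057575   8.20990223  -8.83548458   4.61765552 -69.77854568
 103.25133474]
```

```bash
python3 -m creep '[[-0.147,0.013,0.014,0,0,0,0],[-0.147,0.013,0.014,0,0,0,0],[-0.147,0.013,0.014,0,0,0,0],[-0.147,0.013,0.014,0,0,0,0],[-0.147,0.013,0.014,0,0,0,0],[0,0,0,0,-4,-0.7,0],[0,0,0,0,-4,-0.7,0]]'; python3 -c "
from feed import *
a=np.load('frame.npy');Rm,t=frame(*a);s=st();print(s['joints'])
print('F',np.round(Rm.T@(s['tcp_pos']-t),4)); rows(t+Rm@[-.1,0,.06],[90,79.97,4.15])"
```

```text
time_s: 3.55
tcp_pos: [0.4947, 0.1684, 0.2822]
eef_rot: [90.8, 80.0, 4.6]
contact_force: [-0.6, 0.4, -0.7]
gripper_width: 0.0013
3.55 [0.4947 0.1684 0.2822] [90.83 80.03  4.65] F [-0.6  0.4 -0.7] w 0.0013
[ 45.25801946  -2.16475999 -23.46537938   7.38455183 -61.29711454
 135.43082267]
F [-0.0238 -0.0121  0.1994]
shift cm (tool now) [13.95 -7.61 -1.14] (tool goal) [13.94 -7.62 -1.21] rotvec [-0.0059 -0.0015  0.001 ]
```

```bash
python3 -m creep '[[0,0,0,0,-3.8,-0.6,0],[0,0,0,0,-3.7,-0.5,0],[0,0,0,4,0,0,0],[0,0,0,4,0,0,0],[0,0,0,4,0,0,0],[0,0,0,1,0,0,0],[0,0,0,0,0,0,0]]'; python3 -c "
from feed import *
a=np.load('frame.npy');Rm,t=frame(*a);s=st();print(s['joints'])
print('F',np.round(Rm.T@(s['tcp_pos']-t),4)); rows(t+Rm@[-.1,0,.008],[90,79.97,4.15])
im,d,W=cloud('wrist'); cv2.imwrite('pics/w2.png',im)
im,d=r.capture('scene'); cv2.imwrite('pics/s2.png',cv2.resize(im[120:270,200:360],None,fx=4,fy=4))"
```

```text
time_s: 4.25
tcp_pos: [0.443, 0.1754, 0.141]
eef_rot: [89.9, 80.1, 4.0]
contact_force: [0.7, 0.1, -0.1]
gripper_width: 0.0003
4.25 [0.443  0.1754 0.141 ] [89.94 80.13  3.96] F [ 0.7  0.1 -0.1] w 0.0003
[ 51.2752289    0.39278948 -42.2399824   11.0385996  -41.16780236
 124.81062476]
F [-0.0987 -0.0014  0.0692]
shift cm (tool now) [ 6.12 -0.12 -0.14] (tool goal) [ 6.12 -0.13 -0.14] rotvec [-0.0023  0.0006  0.0027]
```

View pics/w2.png

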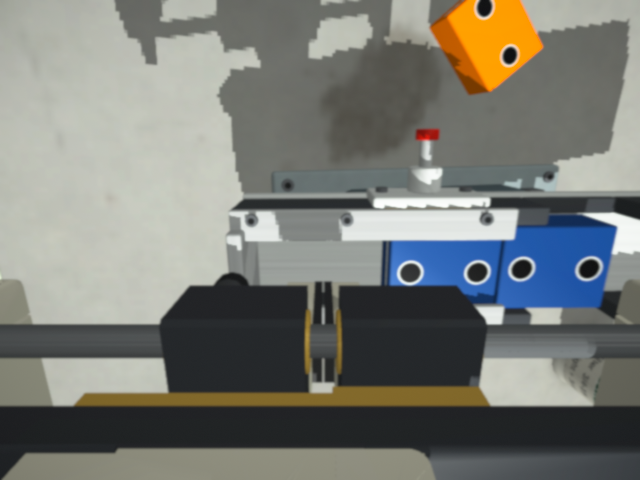

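Wrist view: the closed fingers, centred at (322,300), hang over the empty bed between the gate (240) and the jammed block's face (388). I'll go down.

```bash
python3 -m creep '[[0,0,0,2,-0.1,-0.14,0],[0,0,0,2,0,0,0],[0,0,0,1.2,0,0,0],[0,0,0,0.9,0,0,0],[0,0,0,0,0,0,0]]'; python3 -c "
from feed import *
a=np.load('frame.npy');Rm,t=frame(*a);s=st()
print('F',np.round(Rm.T@(s['tcp_pos']-t),4)); rows(t+Rm@[-.08,0,.008],[90,79.97,4.15])"
```

```text
time_s: 4.85
tcp_pos: [0.4533, 0.1784, 0.0819]
eef_rot: [90.7, 80.0, 4.8]
contact_force: [-0.6, -0.6, 0.6]
gripper_width: 0.0006
4.85 [0.4533 0.1784 0.0819] [90.74 79.99  4.83] F [-0.6 -0.6  0.6] w 0.0006
F [-0.0987  0.0009  0.0092]
shift cm (tool now) [0.12 1.87 0.09] (tool goal) [0.12 1.87 0.09] rotvec [-0.0012 -0.0021  0.0003]
```

```bash
python3 -m creep '[[0,0,0,0,0.8,0,0],[0,0,0,0,0.8,0,0],[0,0,0,0,0.6,0,0],[0,0,0,0,0.6,0,0],[0,0,0,0,0.6,0,0],[0,0,0,0,0.6,0,0],[0,0,0,0,0.6,0,0],[0,0,0,0,0.6,0,0]]';python3 -m creep '[[0,0,0,0,0.6,0,0],[0,0,0,0,0.6,0,0],[0,0,0,0,0.6,0,0],[0,0,0,0,0.6,0,0]]'; python3 -c "
from feed import *
a=np.load('frame.npy');Rm,t=frame(*a);s=st()
print('F',np.round(Rm.T@(s['tcp_pos']-t),4)); rows(t+Rm@[0,0,.008],[90,79.97,4.15])"
```

```text
time_s: 5.65
tcp_pos: [0.4992, 0.1814, 0.09]
eef_rot: [90.5, 80.4, 4.6]
contact_force: [-54.1, 16.8, 28.9]
gripper_width: 0.0004
time_s: 6.05
tcp_pos: [0.5263, 0.1837, 0.0948]
eef_rot: [90.7, 80.1, 4.8]
contact_force: [-23.2, 8.9, 13.1]
gripper_width: 0.0003
6.05 [0.5263 0.1837 0.0948] [90.71 80.13  4.83] F [-23.2   8.9  13.1] w 0.0003
F [-0.0243  0.0009  0.0092]
shift cm (tool now) [0.11 2.43 0.08] (tool goal) [0.12 2.43 0.09] rotvec [-0.0007 -0.002   0.0029]
```

```bash
python3 -m creep '[[0,0,0,0,0.4,0,0],[0,0,0,0,0.4,0,0],[0,0,0,0,0.4,0,0],[0,0,0,0,0.4,0,0],[0,0,0,0,0.4,0,0],[0,0,0,0,0.3,0,0],[0,0,0,0,0,0,0]]'; python3 -c "
from feed import *
a=np.load('frame.npy');Rm,t=frame(*a);s=st()
print('F',np.round(Rm.T@(s['tcp_pos']-t),4)); 
im,d=r.capture('wrist'); cv2.imwrite('pics/w3.png',im)"
```

```text
time_s: 6.75
tcp_pos: [0.5491, 0.1855, 0.0989]
eef_rot: [90.8, 80.1, 4.9]
contact_force: [-15.9, 5.5, 9.4]
gripper_width: 0.0005
6.75 [0.5491 0.1855 0.0989] [90.82 80.12  4.93] F [-15.9   5.5   9.4] w 0.0005
F [-0.0011  0.001   0.0093]
```

View pics/w3.png

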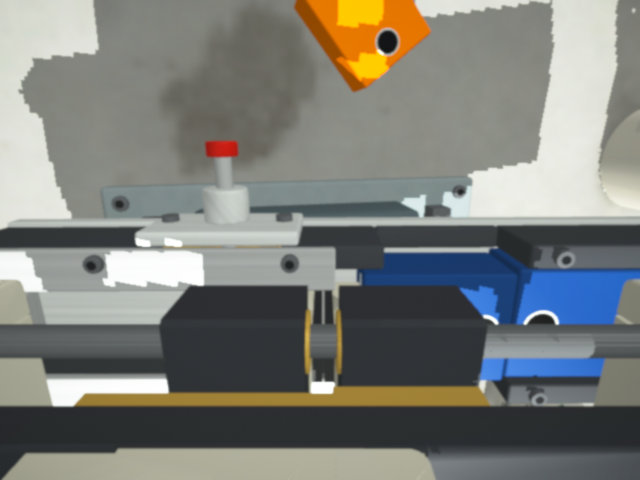

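The block now stands in the window, its body spanning (360–515, 250–380), clear of the strips. I'll back off, lift and turn 90°, then check from above.

```bash
python3 -m creep '[[0,0,0,0,-1,0,0],[0,0,0,-4,0,0,0],[0,0,0,-4,0,0,0],[0,0,0,-4,0,0,0],[0.14,0,0,-4,0,0,50],[0.143,0,0,0,0,0,100],[0.143,0,0,0,0,0,100],[0.143,0,0,0,0,0,100]]'; python3 -m creep '[[0.143,0,0,0,0,0,100],[0.143,0,0,0,0,0,100],[0.143,0,0,0,0,0,100],[0.143,0,0,0,0,0,100],[0.143,0,0,0,0,0,100],[0.143,0,0,0,0,-3,100],[0.143,0,0,0,0,-3,100],[0,0,0,0,0,0,100]]'; python3 -c "
from feed import *
a=np.load('frame.npy');Rm,t=frame(*a);s=st();print(s['joints'])
print('F',np.round(Rm.T@(s['tcp_pos']-t),4)); rows(t+Rm@[.051,0,.08],[180,79.97,4.15])
im,d,W=cloud('wrist'); cv2.imwrite('pics/w4.png',im)
F=(W-t)@Rm
hsv=cv2.cvtColor(im,cv2.COLOR_BGR2HSV)
b=(hsv[...,0]>100)&(hsv[...,0]<130)&(hsv[...,1]>120)&(hsv[...,2]>50)&(F[...,2]>.024)&(F[...,2]<.036)&(abs(F[...,1])<.04)
p=F[b];print(len(p),np.percentile(p[:,0],[.5,50,99.5]),np.percentile(p[:,1],[1,50,99]),np.percentile(p[:,2],[5,50,95]))"
```

```text
time_s: 7.6
tcp_pos: [0.5129, 0.1821, 0.2554]
eef_rot: [123.9, 79.9, 5.1]
contact_force: [0.2, 0.1, -0.4]
gripper_width: 0.0266
time_s: 8.4
tcp_pos: [0.5721, 0.1998, 0.265]
eef_rot: [-179.1, 79.9, 4.7]
contact_force: [0.3, 0.1, -0.5]
gripper_width: 0.0862
8.4 [0.5721 0.1998 0.265 ] [-179.14   79.95    4.73] F [ 0.3  0.1 -0.5] w 0.0862
[ 41.54751343   6.8401601  -16.05988222   6.99620876 -59.2102789
  49.14720279]
F [0.0514 0.0136 0.1686]
shift cm (tool now) [8.86 1.37 0.04] (tool goal) [8.86 1.36 0.04] rotvec [-0.0051 -0.0004  0.0018]
7936 [0.01622245 0.08183408 0.13688776] [-0.02604696 -0.00116162  0.0242836 ] [0.02799168 0.02921709 0.03042713]
```

View pics/w4.png

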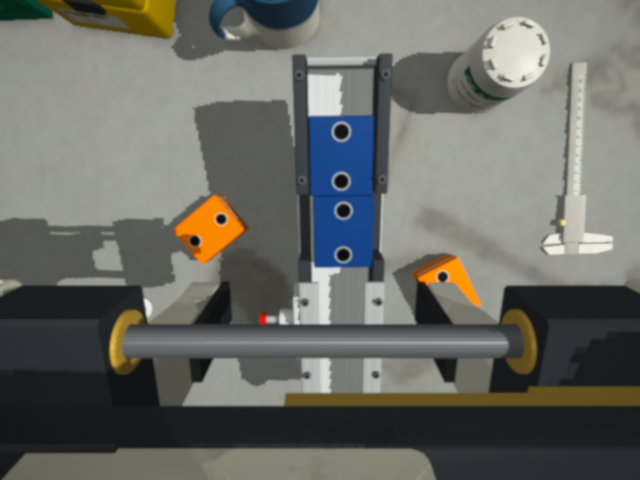

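Wrist view: the jammed block stands in the window at (343,230), uphill of the strip end at row 282, with the waiting block behind it at (341,155). Its measured centre is x≈0.047, y≈-0.001. I'll go down and grip it by its sides.

```bash
python3 -m creep '[[-0.005,0,0,4,1.46,0.2,100],[0,0,0,4,0,0,100],[0,0,0,3,0,0,100],[0,0,0,0,0,0,100]]'; python3 -c "
from feed import *
a=np.load('frame.npy');Rm,t=frame(*a);s=st()
print('F',np.round(Rm.T@(s['tcp_pos']-t),4)); rows(t+Rm@[.049,-.001,.009],[180,79.97,4.15])"
```

```text
time_s: 8.85
tcp_pos: [0.5848, 0.1838, 0.1516]
eef_rot: [179.0, 80.4, 3.5]
contact_force: [-0.5, -1.3, -0.4]
gripper_width: 0.0876
8.85 [0.5848 0.1838 0.1516] [179.02  80.41   3.48] F [-0.5 -1.3 -0.4] w 0.0876
F [ 0.043  -0.0033  0.0549]
shift cm (tool now) [ 4.59 -0.23 -0.64] (tool goal) [ 4.59 -0.23 -0.6 ] rotvec [ 0.0055  0.0077 -0.0019]
```

```bash
python3 -m creep '[[0.003,0.003,0,1.5,-0.2,-0.4,100],[0,0,0,1.5,0,0,100],[0,0,0,1.5,0,0,100],[0,0,0,0,0,0,100]]'; python3 -c "
from feed import *
a=np.load('frame.npy');Rm,t=frame(*a);s=st()
print('F',np.round(Rm.T@(s['tcp_pos']-t),4)); rows(t+Rm@[.049,-.001,.009],[180,79.97,4.15])"
```

```text
time_s: 9.25
tcp_pos: [0.5984, 0.1885, 0.1123]
eef_rot: [-179.8, 79.9, 4.5]
contact_force: [-0.2, -0.0, -0.8]
gripper_width: 0.0879
9.25 [0.5984 0.1885 0.1123] [-179.8    79.9     4.52] F [-0.2 -0.  -0.8] w 0.0879
F [0.0499 0.0005 0.0139]
shift cm (tool now) [0.49 0.15 0.09] (tool goal) [0.49 0.15 0.09] rotvec [ 0.0029 -0.0011  0.0011]
```

```bash
python3 -m creep '[[0,0,0,0.4,0.1,0,100],[0,0,0,0,0,0,100],[0,0,0,0,0,0,40],[0,0,0,0,0,0,40],[0,0,0,0,0,0,40],[0,0,0,0,0,0,40],[0,0,0,0,0,0,40],[0,0,0,0,0,0,40]]' 25; python3 -m creep '[[0,0,0,-1,0,0,40],[0,0,0,-1,0,0,40],[0,0,0,-2,0,0,40],[0,0,0,-3,0,0,40],[0,0,0,0,0,0,40]]'; python3 -c "
from feed import *
a=np.load('frame.npy');Rm,t=frame(*a);s=st()
print('F',np.round(Rm.T@(s['tcp_pos']-t),4),s['joints'])"
```

```text
time_s: 10.05
tcp_pos: [0.5996, 0.1876, 0.1084]
eef_rot: [-179.7, 79.9, 4.6]
contact_force: [-0.7, -1.9, 2.2]
gripper_width: 0.0497
time_s: 10.55
tcp_pos: [0.5891, 0.1883, 0.1826]
eef_rot: [-178.4, 79.5, 5.9]
contact_force: [0.5, 0.3, -1.3]
gripper_width: 0.05
10.55 [0.5891 0.1883 0.1826] [-178.44   79.46    5.88] F [ 0.5  0.3 -1.3] w 0.05
F [0.053  0.0009 0.0847] [ 39.37498378  11.16926681 -22.41707516   7.82376004 -47.85979644
  50.13095748]
```

```bash
python3 -c "
from h import *
S=np.load('scene.npz');W,im=S['W'],S['im']
for n,u,v in(('orange',300,245),('cal',356,276),('calend',410,239),('cal jaw2',348,268),('hex',247,304),('hexend',287,282),('hexb',283,292),('rackL',327,325),('rackTop',362,311),('rackR',417,381),('rackB',385,400)): print(n,np.round(W[v,u],3))
m=(W[...,2]>.004)&(W[...,2]<.3)
H=np.full((14,30),' ')
for p in W[m]:
  i=int((p[0]-.34)/.03) if p[0]>.34 else -1;j=int((.2-p[1])/.02)
  if 0<=i<14 and 0<=j<30:H[i,j]='#'
print('\n'.join('%.2f '%(.34+.03*i)+''.join(H[i]) for i in range(13,-1,-1)))
rows([.52,-.09,.2],[180,90,4.15])
"
```

```text
orange [0.522 0.047 0.028]
cal [ 0.588 -0.097  0.003]
calend [ 0.777 -0.078  0.003]
cal jaw2 [ 0.586 -0.067  0.006]
hex [ 0.331 -0.022  0.005]
hexend [ 0.439 -0.023  0.01 ]
hexb [ 0.418 -0.039  0.004]
rackL [ 0.449 -0.173  0.   ]
rackTop [ 0.52  -0.207  0.034]
rackR [ 0.514 -0.395  0.01 ]
rackB [ 0.436 -0.39   0.008]
0.73 ##############################
0.70 ##############################
0.67 ##############################
0.64 ##############################
0.61 ##############################
0.58 ##############################
0.55 ##############################
0.52 ##############################
0.49 ##############################
0.46 ##############################
0.43 ##############################
0.40 ##############################
0.37 ##############################
0.34 ##############################
shift cm (tool now) [-3.49 27.22  8.51] (tool goal) [-1.74 27.26  8.91] rotvec [ 0.0031 -0.1839  0.0053]
```

```bash
python3 -m creep '[[0,-0.092,0,-2,0,0,40],[0,-0.092,0,0,0,0,40],[0,0,0,0,4,1.6,40],[0,0,0,0,4,1.6,40],[0,0,0,0,4,1.6,40],[0,0,0,0,4,1.6,40],[0,0,0,0,4,1.6,40],[0,0,0,0,4,1.6,40]]'; python3 -m creep '[[0,0,0,0,4,1.6,40],[0,0,0,0,0,0,40],[0,0,0,0,0,0,40]]'; python3 -c "
from h import *
s=st();print(s['joints']); rows([.49,-.10,.12],[180,90,4.15])
im,d,W=cloud('wrist'); cv2.imwrite('pics/w5.png',im); np.savez('w5.npz',im=im,d=d,W=W)"
```

```text
time_s: 11.35
tcp_pos: [0.5054, -0.0612, 0.1977]
eef_rot: [-17.8, 89.6, 166.5]
contact_force: [1.3, -0.3, -2.2]
gripper_width: 0.0497
time_s: 11.65
tcp_pos: [0.4929, -0.1018, 0.1977]
eef_rot: [-17.6, 89.7, 166.6]
contact_force: [0.4, 0.7, -3.1]
gripper_width: 0.0495
11.65 [ 0.4929 -0.1018  0.1977] [-17.57  89.65 166.6 ] F [ 0.4  0.7 -3.1] w 0.0495
[ 10.61797599   5.78128979 -22.70373362  -0.16082018 -61.83318867
  83.62178853]
shift cm (tool now) [ 7.77 -0.18  0.23] (tool goal) [ 7.77 -0.2   0.28] rotvec [0.0002 0.0058 0.0018]
```

View pics/w5.png

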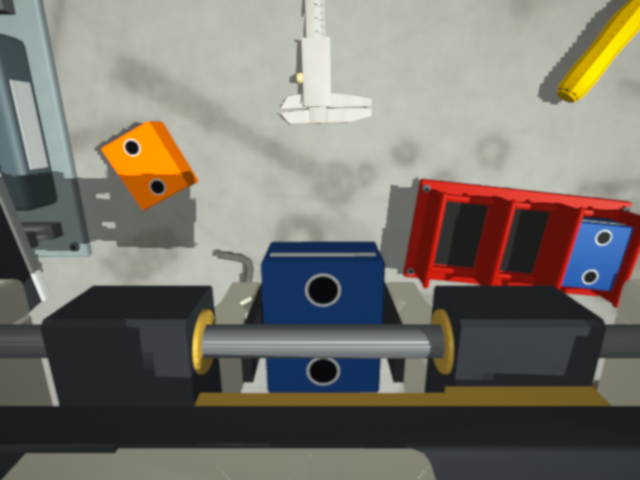

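Wrist view: the block is held square at (323,320). The hex key end is at (235,265), the rack's two empty pockets are at (465,235) and (525,240), and the spot below is free. I'll lower it.

```bash
python3 -m creep '[[0,0.006,0.002,4,-0.2,0.2,40],[0,0,0,4,0,0,40],[0,0,0,4,0,0,40],[0,0,0,3,0,0,40],[0,0,0,2,0,0,40],[0,0,0,0.8,0,0,40],[0,0,0,0,0,0,40],[0,0,0,0,0,0,40]]'; python3 -c "
from h import *
s=st();rows([.49,-.10,.009],[180,90,4.15])"
```

```text
time_s: 12.5
tcp_pos: [0.4917, -0.0986, 0.0201]
eef_rot: [128.8, 90.0, -46.8]
contact_force: [1.1, -0.1, -1.5]
gripper_width: 0.05
12.5 [ 0.4917 -0.0986  0.0201] [128.84  89.96 -46.8 ] F [ 1.1 -0.1 -1.5] w 0.05
shift cm (tool now) [1.11 0.13 0.18] (tool goal) [1.11 0.13 0.18] rotvec [ 0.0036 -0.0005 -0.0006]
```

```bash
python3 -m creep '[[0,0,0,0.5,0,0,40],[0,0,0,0.3,0,0,40],[0,0,0,0.15,0,0,40],[0,0,0,0.1,0,0,40],[0,0,0,0,0,0,40]]'
```

```text
time_s: 13.0
tcp_pos: [0.4907, -0.0992, 0.0096]
eef_rot: [61.2, 90.0, -114.5]
contact_force: [-3.3, 1.5, 7.2]
gripper_width: 0.05
```

```bash
python3 -m creep '[[0,0,0,0,0,0,65],[0,0,0,0,0,0,72],[0,0,0,0,0,0,72],[0,0,0,-2,0,0,72],[0,0,0,-4,0,0,72],[0,0,0,-5,0,0,80],[0,0,0,-5,0,0,90],[0,0,0,-4,0,0,100]]'; python3 -m creep '[[0,0,0,-4,4,2,100],[0,0,0,-1,4,3,100],[0,0,0,0,2,3,100],[0,0,0,0,0,0,100],[0,0,0,0,0,0,100]]';python3 -c "
from h import *
s=st();print(s['joints'])
im,d,W=cloud('wrist'); cv2.imwrite('pics/w6.png',im); np.savez('w6.npz',im=im,d=d,W=W,T=K('wrist')[3])"
```

```text
time_s: 13.8
tcp_pos: [0.4911, -0.0992, 0.2121]
eef_rot: [159.2, 89.9, -16.5]
contact_force: [0.8, 0.5, -1.0]
gripper_width: 0.0807
time_s: 14.3
tcp_pos: [0.4215, -0.1976, 0.2524]
eef_rot: [114.1, 90.0, -61.7]
contact_force: [1.5, -0.9, 0.6]
gripper_width: 0.088
14.3 [ 0.4215 -0.1976  0.2524] [114.13  89.96 -61.68] F [ 1.5 -0.9  0.6] w 0.088
[-7.53725995e-01 -7.07087762e-01 -2.22227865e+01  3.30328582e-02
 -6.84672179e+01  9.49363879e+01]
```

View pics/w6.png

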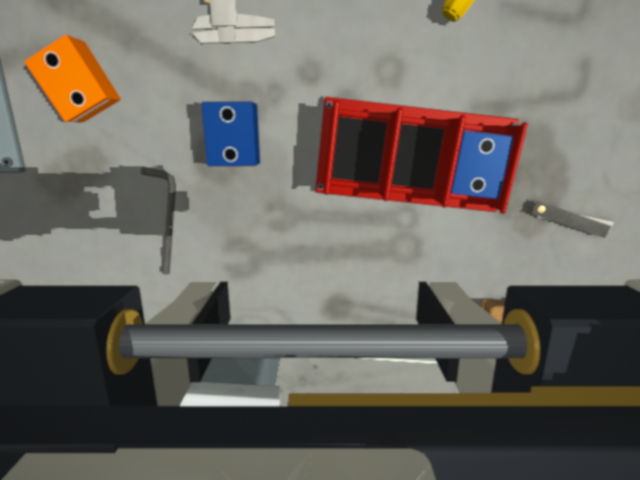

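Wrist view: the block lies flat on the bench at (230,133). The rack's empty pockets 1 and 2 are at (360,150) and (420,155), with the racked block at (483,165). I'll measure the block and the rack.

```bash
python3 - <<'E'
from h import *
from scipy.optimize import least_squares
S=np.load('w6.npz');im,W,T=S['im'],S['W'],S['T']; f,cx,cy,_=K('wrist')
def ontoz(uv,z):
    C=-T[:3,:3].T@T[:3,3]; D=np.c_[(uv[:,0]-cx)/f,(uv[:,1]-cy)/f,np.ones(len(uv))]@T[:3,:3]; return (C+D*((z-C[2])/D[:,2])[:,None])[:,:2]
hsv=cv2.cvtColor(im,cv2.COLOR_BGR2HSV)
red=((hsv[...,0]<8)|(hsv[...,0]>172))&(hsv[...,1]>120)&(hsv[...,2]>60)
blue=(hsv[...,0]>95)&(hsv[...,0]<130)&(hsv[...,1]>110)&(hsv[...,2]>40); 
for n,sl in(("block",(90,180,190,270)),("racked",(115,210,445,520))):
    m=np.zeros_like(blue); a,b,c,d=sl; m[a:b,c:d]=blue[a:b,c:d]
    z=.03 if n=="block" else .038
    m&=(abs(W[...,2]-z)<.006)
    v,u=np.nonzero(m); p=ontoz(np.c_[u,v].astype(float),z)
    k=cv2.minAreaRect((p*1000).astype(np.float32)); print(n,"z",np.median(W[m][:,2]),np.round(k[0],1),np.round(k[1],1),round(k[2],2),"mean",np.round(p.mean(0),4),len(p))
m=red&(W[...,2]>.038)&(W[...,2]<.052); m[:80]=0;m[225:]=0;m[:,:300]=0
v,u=np.nonzero(m); p=ontoz(np.c_[u,v].astype(float),.045)
k=cv2.minAreaRect((p*1000).astype(np.float32)); print("ribtop",np.round(np.median(W[m][:,2]),4),np.round(k[0],1),np.round(k[1],1),round(k[2],2),len(p))
def loc(a,q): c,s=np.cos(a[2]),np.sin(a[2]); d=q-a[:2]; return np.c_[c*d[:,0]+s*d[:,1],-s*d[:,0]+c*d[:,1]]
def res(a):
    y=loc(a,p)[:,1]; e=abs(y[:,None]-np.array([-.09,-.03,.03,.09])).min(1); return np.clip(e-.002,0,.02)*1000
best=min((least_squares(res,[k[0][0]/1000,k[0][1]/1000+dy,w],loss='soft_l1',x_scale=[.01,.01,.1]) for dy in(-.01,0,.01) for w in(-.1,0,.1,.2,-.2)),key=lambda s:s.cost)
a=best.x; l=loc(a,p); print("fit",np.round(a,4),np.degrees(a[2]),best.cost/len(p),"y",np.round(np.percentile(l[:,1],[1,99]),4),"x",np.round(np.percentile(l[:,0],[.5,2,98,99.5]),4))
print(np.histogram(l[:,1],bins=np.arange(-.105,.106,.006)))
cv2.imwrite('pics/m6.png',m*255)
E
```

```text
block z 0.029075364700550152 [486.7 -99.3] [59.8 50.4] 4.25 mean [ 0.4874 -0.0993] 2809
racked z 0.03686989607965994 [ 476.  -349.8] [48.8 61.1] 87.94 mean [ 0.4767 -0.3498] 2617
ribtop 0.0431 [ 478.3 -289. ] [184.2  87.8] 87.94 2571
fit [ 0.9754 -0.3059 -0.0351] -2.0095423295103036 0.22268716579302383 y [-0.0923  0.0913] x [-0.5405 -0.5388 -0.4559 -0.4544]
(array([  0,   0, 524, 175,   0,   0,   0,   0,   0,   0,   0,  18, 569,
        82,   0,   0,   0,   0,   0,   0,   0,  72, 550,   0,   0,   0,
         0,   0,   0,   0,   0, 137, 444,   0,   0]), array([-0.105, -0.099, -0.093, -0.087, -0.081, -0.075, -0.069, -0.063,
       -0.057, -0.051, -0.045, -0.039, -0.033, -0.027, -0.021, -0.015,
       -0.009, -0.003,  0.003,  0.009,  0.015,  0.021,  0.027,  0.033,
        0.039,  0.045,  0.051,  0.057,  0.063,  0.069,  0.075,  0.081,
        0.087,  0.093,  0.099,  0.105]))[ WARN:0@0.945] global loadsave.cpp:1063 imwrite_ Unsupported depth image for selected encoder is fallbacked to CV_8U.
```

```bash
python3 -m creep '[[0.143,0,0,0,0,0,100],[0.143,0,0,0,0,0,100],[0.143,0,0,0,0,0,100],[0.143,0,0,0,0,0,100],[0.143,0,0,0,0,0,100],[0.143,0,0,0,0,0,100],[0.143,0,0,0,0,0,100],[0.143,0,0,0,0,0,100]]'; python3 -m creep '[[0.143,0,0,0,0,0,100],[0.143,0,0,0,0,0,100],[0.143,0,0,0,0,0,100],[0,0,0,0,0,0,100]]';python3 -c "
from h import *
s=st();print(s['joints']);rows([.488,-.0993,.06],[-90,90,4.2])"
```

```text
time_s: 15.15
tcp_pos: [0.4227, -0.1963, 0.2516]
eef_rot: [81.6, 89.9, -159.9]
contact_force: [-0.1, 0.0, 0.5]
gripper_width: 0.0879
time_s: 15.55
tcp_pos: [0.4226, -0.1963, 0.2516]
eef_rot: [105.4, 89.9, -160.5]
contact_force: [0.7, -1.2, 1.3]
gripper_width: 0.0876
15.55 [ 0.4226 -0.1963  0.2516] [ 105.38   89.91 -160.5 ] F [ 0.7 -1.2  1.3] w 0.0876
[-5.84717646e-01 -5.57824574e-01 -2.21770691e+01  3.49659924e-02
 -6.84697318e+01  4.68995768e+00]
shift cm (tool now) [19.15 -7.25  9.22] (tool goal) [19.16 -7.23  9.2 ] rotvec [-0.0014 -0.0004 -0.0016]
```

```bash
python3 -m creep '[[0,0,0,2,-2.4,3.1,100],[0,0,0,2,-2.4,3.1,100],[0,0,0,2,-2.4,3,100],[0,0,0,4,0,0,100],[0,0,0,4,0,0,100],[0,0,0,4,0,0,100],[0,0,0,0,0,0,100],[0,0,0,0,0,0,100]]';python3 -c "
from h import *
s=st();rows([.488,-.0993,.0105],[-90,90,4.2])
im,d,W=cloud('wrist'); cv2.imwrite('pics/w7.png',im)"
```

```text
time_s: 16.35
tcp_pos: [0.4872, -0.1, 0.0721]
eef_rot: [116.2, 89.8, -149.5]
contact_force: [0.1, -0.8, 0.7]
gripper_width: 0.0876
16.35 [ 0.4872 -0.1     0.0721] [ 116.17   89.83 -149.46] F [ 0.1 -0.8  0.7] w 0.0876
shift cm (tool now) [ 6.16 -0.1   0.07] (tool goal) [ 6.16 -0.09  0.06] rotvec [ 0.003  -0.0013 -0.0026]
```

View pics/w7.png

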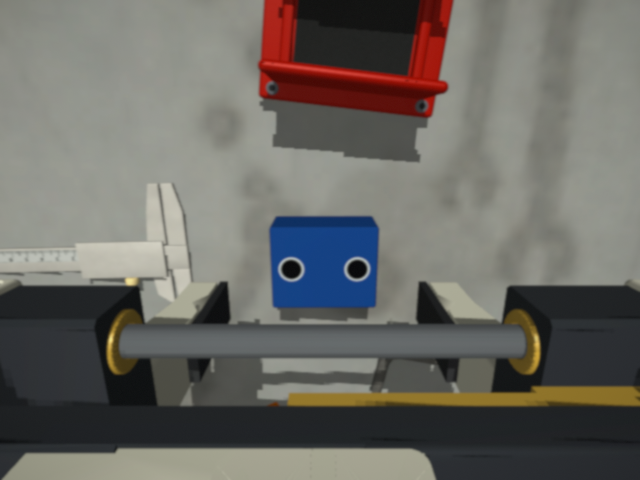

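Wrist view: the block is centred between the fingers (columns 271–378, middle 324). The calliper's edge is at column 190, so I'll narrow the opening a little before going down.

```bash
python3 -c "
from h import *
im,d,W=cloud('wrist')
print(np.round([W[250,186],W[250,178],W[200,180],W[290,186],W[270,324],W[270,274],W[270,375]],4))"
python3 -m creep '[[0,0,0,0,-0.1,0.06,86],[0,0,0,0,0,0,86],[0,0,0,2,0,0,86],[0,0,0,1,0,0,86],[0,0,0,0,0,0,86]]'; python3 -c "
from h import *
s=st();rows([.488,-.0993,.0105],[-90,90,4.2])"
```

```text
[[ 0.5763 -0.0949  0.0037]
 [ 0.5817 -0.0942  0.003 ]
 [ 0.5792 -0.1273  0.0034]
 [ 0.5468 -0.1066  0.0864]
 [ 0.4874 -0.098   0.0298]
 [ 0.5163 -0.0958  0.0298]
 [ 0.4577 -0.0999  0.0288]]
time_s: 16.95
tcp_pos: [0.4869, -0.0997, 0.0412]
eef_rot: [101.9, 89.8, -164.0]
contact_force: [0.4, -0.4, -0.1]
gripper_width: 0.0752
16.95 [ 0.4869 -0.0997  0.0412] [ 101.87   89.83 -163.98] F [ 0.4 -0.4 -0.1] w 0.0752
shift cm (tool now) [ 3.07 -0.12  0.03] (tool goal) [ 3.07 -0.11  0.03] rotvec [-0.0008 -0.0006 -0.0028]
```

```bash
python3 -m creep '[[0,0,0,1.5,0,-0.1,86],[0,0,0,1,0,0,86],[0,0,0,0.5,0,0,86],[0,0,0,0,0,0,86],[0,0,0,0,0,0,50],[0,0,0,0,0,0,50],[0,0,0,0,0,0,50],[0,0,0,0,0,0,50]]' 25; python3 -m creep '[[0,0,0,0,0,0,50],[0,0,0,0,0,0,50]]'; python3 -m creep '[[0,0,0,-2,0,0,50],[0,0,0,-4,0,0,50],[0,0,0,-4,0,0,50],[0,0,0,0,0,0,50],[0,0,0,0,0,0,50]]'; python3 -c "
from h import *
s=st();rows([.4804,-.2288,.08],[-90,90,-2.03])"
```

```text
time_s: 17.75
tcp_pos: [0.4878, -0.1005, 0.0124]
eef_rot: [128.6, 90.0, -137.2]
contact_force: [-1.5, 0.1, 5.0]
gripper_width: 0.0616
time_s: 17.95
tcp_pos: [0.4878, -0.1005, 0.0124]
eef_rot: [130.3, 90.0, -135.6]
contact_force: [-3.1, 0.9, 5.9]
gripper_width: 0.062
time_s: 18.45
tcp_pos: [0.4883, -0.1002, 0.1126]
eef_rot: [-84.4, 89.9, 9.7]
contact_force: [0.1, -0.2, -2.7]
gripper_width: 0.062
18.45 [ 0.4883 -0.1002  0.1126] [-84.43  89.9    9.71] F [ 0.1 -0.2 -2.7] w 0.062
shift cm (tool now) [  3.26   1.73 -12.76] (tool goal) [  3.26   0.34 -12.88] rotvec [0.1078 0.0003 0.0017]
```

```bash
python3 -m creep '[[0.108,0,0.002,0,0,0,50],[0,0,0,0,0.1,-4.4,50],[0,0,0,0,0.1,-4.4,50],[0,0,0,0,0.1,-4.15,50],[0,0,0,2,0,0,50],[0,0,0,0,0,0,50],[0,0,0,0,0,0,50],[0,0,0,0,0,0,50]]'; python3 - <<'E'
from h import *
s=st();rows([.4804,-.230,.09],[-90,90,-2.03])
f,cx,cy,T=K('wrist')
im,d,W=cloud('wrist'); np.savez('w8.npz',im=im,d=d,W=W,T=T); cv2.imwrite('pics/w8.png',im)
E
```

```text
time_s: 19.25
tcp_pos: [0.4805, -0.2292, 0.0921]
eef_rot: [103.6, 89.8, -168.4]
contact_force: [-0.2, -0.4, -2.4]
gripper_width: 0.062
19.25 [ 0.4805 -0.2292  0.0921] [ 103.58   89.81 -168.38] F [-0.2 -0.4 -2.4] w 0.062
shift cm (tool now) [ 0.21  0.   -0.08] (tool goal) [ 0.21  0.   -0.08] rotvec [ 0.0013 -0.0008 -0.0032]
```

View pics/w8.png

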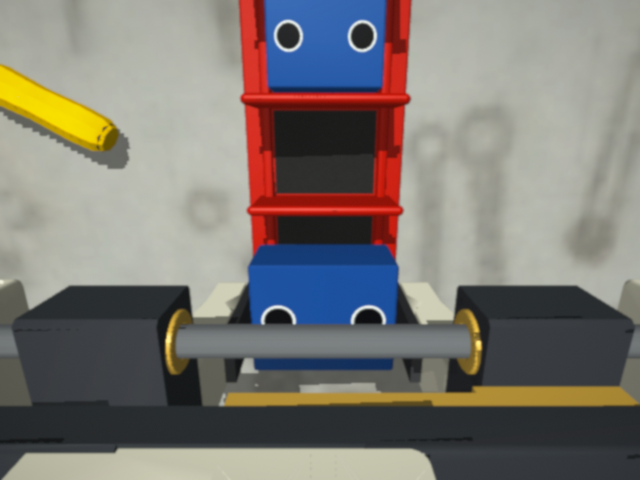

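```bash
python3 - <<'E'
from h import *
S=np.load('w8.npz');im,T,W=S['im'],S['T'],S['W']; f,cx,cy,_=K('wrist')
def oz(u,v,z):
    C=-T[:3,:3].T@T[:3,3]; D=np.array([(u-cx)/f,(v-cy)/f,1])@T[:3,:3]; return np.round((C+D*(z-C[2])/D[2])[:2],4)
for u in(300,345):
    g=im[:,u].astype(int); print(u,"rib",[(v,*g[v]) for v in list(range(92,105,2))+list(range(194,220,2))]); print("blk",[(v,*g[v]) for v in range(238,278,2)])
def c(u,v,s=.0): return oz(u,v,s)
print("rib pts z.045:",oz(300,98,.045),oz(345,99,.045),oz(322,210,.045), "racked edge",oz(322,86,.038))
zt=.0921-.0124+.03
print("block top edge -y:",[oz(322,v,zt) for v in(264,266,268)],"bottom edge",[oz(322,v,zt-.03) for v in(243,245,247)])
print("block hole mid",oz(323,320,zt))
print("rack ends at z.014 pockets L/R",oz(245,150,.014),oz(404,150,.014))
E
```

```text
300 rib [(92, np.int64(58), np.int64(34), np.int64(104)), (94, np.int64(24), np.int64(33), np.int64(195)), (96, np.int64(61), np.int64(73), np.int64(229)), (98, np.int64(46), np.int64(57), np.int64(218)), (100, np.int64(13), np.int64(24), np.int64(174)), (102, np.int64(10), np.int64(20), np.int64(136)), (104, np.int64(7), np.int64(16), np.int64(102)), (194, np.int64(31), np.int64(41), np.int64(167)), (196, np.int64(12), np.int64(22), np.int64(154)), (198, np.int64(9), np.int64(19), np.int64(145)), (200, np.int64(8), np.int64(19), np.int64(144)), (202, np.int64(10), np.int64(19), np.int64(145)), (204, np.int64(9), np.int64(20), np.int64(147)), (206, np.int64(12), np.int64(25), np.int64(179)), (208, np.int64(59), np.int64(72), np.int64(231)), (210, np.int64(60), np.int64(72), np.int64(231)), (212, np.int64(16), np.int64(28), np.int64(186)), (214, np.int64(10), np.int64(19), np.int64(141)), (216, np.int64(23), np.int64(26), np.int64(64)), (218, np.int64(27), np.int64(27), np.int64(28))]
blk [(238, np.int64(27), np.int64(29), np.int64(29)), (240, np.int64(26), np.int64(27), np.int64(27))
[... 2589 characters left out ...]
64(24)), (266, np.int64(158), np.int64(82), np.int64(32)), (268, np.int64(161), np.int64(82), np.int64(29)), (270, np.int64(161), np.int64(81), np.int64(29)), (272, np.int64(161), np.int64(81), np.int64(28)), (274, np.int64(161), np.int64(81), np.int64(27)), (276, np.int64(160), np.int64(81), np.int64(28))]
rib pts z.045: [ 0.4889 -0.3213] [ 0.4657 -0.3201] [ 0.4796 -0.2619] racked edge [ 0.4773 -0.3274]
block top edge -y: [array([ 0.4799, -0.2537]), array([ 0.4799, -0.2528]), array([ 0.48 , -0.252])] bottom edge [array([ 0.4799, -0.2532]), array([ 0.4799, -0.2522]), array([ 0.48  , -0.2512])]
block hole mid [ 0.4804 -0.2286]
rack ends at z.014 pockets L/R [ 0.5261 -0.2948] [ 0.4277 -0.2914]
```

```bash
python3 -m creep '[[0,0,-0.003,1,0,-0.2,50],[0,0,0,1.2,0,0,50],[0,0,0,0,0,0,50],[0,0,0,0,0,0,50]]'; python3 - <<'E'
from h import *
s=st()
f,cx,cy,T=K('wrist')
im,d,W=cloud('wrist'); np.savez('w9.npz',im=im,d=d,W=W,T=T)
cv2.imwrite('pics/w9.png',cv2.resize(im[130:380,200:450],None,fx=2.4,fy=2.4,interpolation=cv2.INTER_CUBIC))
def oz(u,v,z):
    C=-T[:3,:3].T@T[:3,3]; D=np.array([(u-cx)/f,(v-cy)/f,1])@T[:3,:3]; return np.round((C+D*(z-C[2])/D[2])[:2],4)
zb=s["tcp_pos"][2]-.0124
print("zb",zb)
g=im[:,315:330].mean(1).astype(int); print([(v,*map(int,g[v])) for v in range(170,275,2)])
for v in range(190,270,5): print(v,oz(322,v,.045)[1],oz(322,v,zb)[1],oz(322,v,zb+.03)[1])
E
```

```text
time_s: 19.7
tcp_pos: [0.4798, -0.2317, 0.0695]
eef_rot: [121.3, 89.9, -150.7]
contact_force: [0.2, -0.3, -1.7]
gripper_width: 0.0618
19.7 [ 0.4798 -0.2317  0.0695] [ 121.33   89.93 -150.67] F [ 0.2 -0.3 -1.7] w 0.0618
zb 0.05706078022301463
[(170, 45, 47, 47), (172, 45, 47, 46), (174, 46, 48, 47), (176, 45, 47, 47), (178, 45, 47, 47), (180, 46, 48, 47), (182, 46, 48, 48), (184, 46, 48, 48), (186, 45, 48, 48), (188, 46, 48, 47), (190, 46, 48, 47), (192, 46, 48, 48), (194, 46, 48, 48), (196, 46, 48, 48), (198, 45, 48, 48), (200, 46, 48, 48), (202, 45, 47, 58), (204, 36, 43, 152), (206, 16, 26, 163), (208, 8, 19, 147), (210, 8, 19, 146), (212, 9, 19, 146), (214, 9, 19, 147), (216, 8, 19, 146), (218, 9, 20, 154), (220, 13, 27, 191), (222, 62, 75, 235), (224, 60, 73, 234), (226, 16, 30, 197), (228, 8, 20, 157), (230, 21, 24, 84), (232, 27, 28, 31), (234, 27, 29, 28), (236, 27, 28, 28), (238, 27, 29, 28), (240, 27, 28, 28), (242, 30, 30, 28), (244, 78, 45, 25), (246, 116, 58, 22), (248, 118, 59, 21), (250, 118, 59, 21), (252, 118, 60, 21), (254, 119, 61, 21), (256, 120, 61, 21), (258, 119, 60, 21), (260, 120, 61, 21), (262, 120, 61, 21), (264, 131, 67, 25), (266, 160, 83, 33), (268, 164, 84, 30), (270, 162, 83, 28), (272, 162, 83, 28), (274, 162, 83, 28)]
190 -0.2793 -0.2812 -0.286
195 -0.2768 -0.2789 -0.2841
200 -0.2743 -0.2765 -0.2821
205 -0.2718 -0.2742 -0.2802
210 -0.2692 -0.2718 -0.2782
215 -0.2667 -0.2694 -0.2763
220 -0.2641 -0.267 -0.2743
225 -0.2615 -0.2646 -0.2723
230 -0.2589 -0.2622 -0.2703
235 -0.2562 -0.2597 -0.2683
240 -0.2536 -0.2572 -0.2662
245 -0.2509 -0.2547 -0.2641
250 -0.2482 -0.2522 -0.2621
255 -0.2455 -0.2496 -0.26
260 -0.2427 -0.2471 -0.2579
265 -0.2399 -0.2445 -0.2557
```

View pics/w9.png

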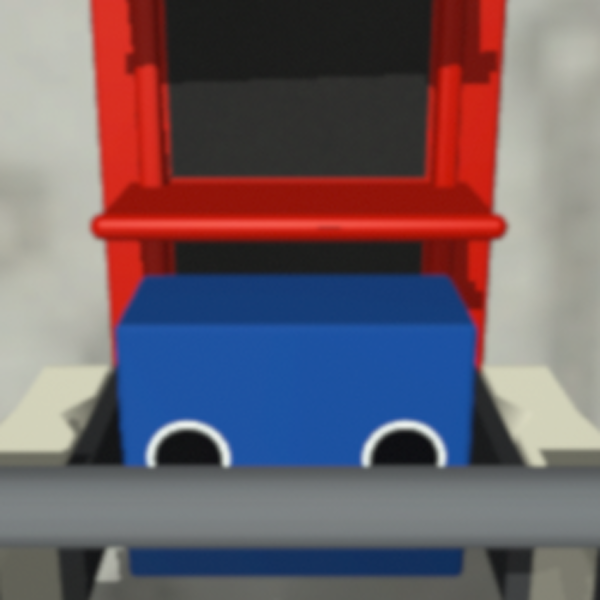

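Near view: the block is parallel to the rib. Its lower edge is at crop row 275 against the rib edge at row 240, a gap of about 3.5 mm where 2 mm is centred. Its ends are centred within 0.5 mm. I'll shift it 1.2 mm and enter.

```bash
python3 -m creep '[[0,0,0,0,0,-0.12,50],[0,0,0,1,0,0,50],[0,0,0,0.5,0,0,50],[0,0,0,0.5,0,0,50],[0,0,0,0,0,0,50]]';python3 -c "
from h import *
st();rows([.4804,-.2327,.0206],[-90,90,-2.03])"
```

```text
time_s: 20.25
tcp_pos: [0.4795, -0.2329, 0.049]
eef_rot: [108.0, 89.9, -164.1]
contact_force: [-0.2, 0.6, -3.5]
gripper_width: 0.0618
20.25 [ 0.4795 -0.2329  0.049 ] [ 107.96   89.91 -164.07] F [-0.2  0.6 -3.5] w 0.0618
shift cm (tool now) [ 2.84 -0.1   0.03] (tool goal) [ 2.84 -0.09  0.03] rotvec [-0.     -0.0005 -0.0015]
```

No side contact, and it is 8 mm below the rib tops. I'll continue down.

```bash
python3 -m creep '[[0,0,0,0.6,0,0,50],[0,0,0,0.6,0,0,50],[0,0,0,0.6,0,0,50],[0,0,0,0.5,0,0,50],[0,0,0,0.2,0,0,50],[0,0,0,0,0,0,50]]';python3 -c "
from h import *
st();rows([.4804,-.2327,.0206],[-90,90,-2.03])"
```

```text
time_s: 20.85
tcp_pos: [0.48, -0.233, 0.0246]
eef_rot: [145.9, 90.0, -126.2]
contact_force: [0.3, -0.1, -3.1]
gripper_width: 0.062
20.85 [ 0.48   -0.233   0.0246] [ 145.86   89.96 -126.17] F [ 0.3 -0.1 -3.1] w 0.062
shift cm (tool now) [ 0.4  -0.04  0.03] (tool goal) [ 0.4  -0.04  0.03] rotvec [ 0.0001 -0.0006 -0.0004]
```

```bash
python3 -m creep '[[0,0,0,0.2,0,0,50],[0,0,0,0.1,0,0,50],[0,0,0,0.1,0,0,50],[0,0,0,0,0,0,50]]'; python3 -m creep '[[0,0,0,0.1,0,0,50],[0,0,0,0,0,0,50]]'
```

```text
time_s: 21.25
tcp_pos: [0.4801, -0.233, 0.021]
eef_rot: [-160.0, 90.0, -72.0]
contact_force: [-1.0, -0.3, -2.1]
gripper_width: 0.062
time_s: 21.45
tcp_pos: [0.4803, -0.2331, 0.0204]
eef_rot: [-143.5, 89.9, -55.6]
contact_force: [-0.7, 0.7, 1.0]
gripper_width: 0.0618
```

Floor contact. I'll release, lift, and look.

```bash
python3 -m creep '[[0,0,0,0,0,0,75],[0,0,0,0,0,0,80],[0,0,0,0,0,0,80],[0,0,0,-2,0,0,80],[0,0,0,-4,0,0,80],[0,0,0,-4,0,0,80],[0,0,0,-4,0,2,80],[0,0,0,-4,0,4,80]]'; python3 -m creep '[[0,0,0,0,0,3,80],[0,0,0,0,0,0,80],[0,0,0,0,0,0,80]]'; python3 - <<'E'
from h import *
st()
im,d,W=cloud('wrist'); cv2.imwrite('pics/w10.png',im)
hsv=cv2.cvtColor(im,cv2.COLOR_BGR2HSV)
b=((hsv[...,0]>95)&(hsv[...,0]<130)&(hsv[...,1]>110)&(hsv[...,2]>40)&(W[...,2]<.06)&(W[...,2]>.025)).astype(np.uint8)
n,l,S,C=cv2.connectedComponentsWithStats(b)
for i in range(1,n):
    if S[i,4]>800:
        p=W[l==i]; A=np.c_[p[:,:2],np.ones(len(p))]; c=np.linalg.lstsq(A,p[:,2],rcond=None)[0]
        k=cv2.minAreaRect((p[:,:2]*1000).astype(np.float32)); print(np.round(C[i]),np.round(np.median(p,0),4),"tilt",np.round(np.hypot(*c[:2]),3),np.round(k[0],1),np.round(k[1],1),round(k[2],2))
E
```

```text
time_s: 22.25
tcp_pos: [0.4822, -0.1782, 0.1974]
eef_rot: [-127.4, 89.9, -39.6]
contact_force: [1.5, 0.6, -0.6]
gripper_width: 0.0705
time_s: 22.55
tcp_pos: [0.4831, -0.1471, 0.1956]
eef_rot: [-122.4, 89.9, -34.3]
contact_force: [-0.3, 0.1, -0.6]
gripper_width: 0.0702
22.55 [ 0.4831 -0.1471  0.1956] [-122.36   89.94  -34.29] F [-0.3  0.1 -0.6] w 0.0702
[323. 117.] [ 0.4802 -0.2339  0.037 ] tilt 0.002 [ 480.3 -231.8] [48.9 61.5] 88.16
```

```bash
python3 - <<'E'
from feed import *
im,d,W=cloud('scene'); a=np.load('frame.npy');Rm,t=frame(*a);F=(W-t)@Rm
hsv=cv2.cvtColor(im,cv2.COLOR_BGR2HSV)
b=(hsv[...,0]>100)&(hsv[...,0]<130)&(hsv[...,1]>120)&(hsv[...,2]>50)
m=b&(abs(F[...,1])<.045)&(abs(F[...,0])<.2)&(F[...,2]>.015)&(F[...,2]<.045); p=F[m]; print("waiting",len(p),np.median(p,0),np.percentile(p[:,0],[2,98]))
for y in(-.3499,-.2318):
    m=b&(abs(W[...,1]-y)<.03)&(abs(W[...,0]-.478)<.05); print(y,np.round(np.median(W[m],0),4))
st(); r.close_job()
E
```

```text
waiting 49 [0.088963   0.0110055  0.03146164] [0.07917773 0.10810194]
-0.3499 [ 0.4735 -0.3527  0.0393]
-0.2318 [ 0.4794 -0.2321  0.0395]
22.65 [ 0.4829 -0.148   0.195 ] [ 152.96   89.95 -119.06] F [-0.9 -0.1  0.5] w 0.0698
the job is handed in; nothing more can be done
```

I pushed the jammed block up the track into the window, lifted it out by its sides and set it flat on the bench. I then took it by its ends, lowered it into pocket 1 and let go. The job is handed in at about 22.7 s of the 64 s allowed; no verdict is reported.

**Last checks:**
- **Placed block:** its centre is within about 1 mm of the pocket centre as measured from close up, tilt 0.002 rad. Its top is at the same height as the racked block's. The fingers are open and the tool is clear.
- **Racked block:** measured about 4 mm from its earlier position, which is within the noise of the far scene camera.
- **Waiting block:** still in the track, at bed level in the far scene camera. Only 49 pixels of it were usable there, and they put it 11 mm off centre, mainly because only part of its top was picked up. So its exact position is not confirmed. The last close view showed it between the rails.

**Disagreements:** the far and near estimates of the rack position differed by 2–3 mm in y, and I trusted the near one. The first push briefly read about 54 N along the track, more than the 8 to 20 N stated for the pinch but below the 120 N limit. I could not view the final picture because the 12-picture limit was reached, so the last check was by numbers only.

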